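# Push the punch case home between the brass rails

## Robot

A 6-joint arm with a two-finger parallel gripper is mounted at the origin on the work surface. World frame = base frame: x ahead of the robot, y to its left, z up, the work surface at z = 0. Lengths are in mm, angles in rad, forces in N, time in s.
With the tool pointing down it reaches from about 375 to 925 mm from the base axis. Payload 5.7 kg.
Tool frame: the origin (TCP) lies at the very end of the fingers, on their centre line; the grasp point (between the pads) lies robot.grip_point_offset behind it (robot.grip_point_offset is the distance from the TCP to the grasp point, in mm); x points along the fingers, z is the direction in which the jaws open and shut, and the axes are right-handed (so a half turn about x gives the same grasp; the last joint's range is limited). The gripper opens to 88 mm and grips with 3 to 60 N. Pads are 20 mm wide; open, the fingers measure 115 mm over their backs; the gripper's body (75 mm by 178 mm) begins 61 mm behind the grasp point.
Start: joints at [-1.438, 0.359, 1.51, -0, 1.272, -0.115], TCP at [147.149, -581.644, 222.623] pointing down, gripper open.
Joint ranges: [-2.97, 2.97], [-1.01, 2.36], [0.21, 2.38], [-0.96, 4.11], [0.2, 2.71], [-2.98, 2.98]. Speed limits (rad/s): [2.39, 2.39, 3.14, 3.14, 3.14, 3.14].

## Interface

Orientations are given as a unit quaternion [x, y, z, w].
In Python, from workcell import robot gives the robot as it stands. The module is installed in compiled form; this text tells all that it offers.
- The arm moves only by the shell command python3 -m handwheel 'ROWS' [FORCE]. ROWS is JSON, a list of rows, each a list of 7 numbers: the turn, a rotation vector about the tool's x, y, z in units of 6 degrees (1.0 is 6 degrees), then the shift along the tool's x, y, z in units of 25 mm (1.0 is 25 mm), then the opening, from -1 (shut) to 1 (fully open), so that 0 is half open. A call has 1 to 5 rows; each row shifts and turns the pose as measured when the row begins, along the tool's axes as they then stand; what a row does not reach is not made up. A row lasts 1/10 s, in which the tool goes at most 50 mm and 8.59 degrees, less where a joint would pass 70% of its speed; a pose out of reach is approached as far as the arm can. A call is refused whole if a number of a shift passes 1 or a number of a turn 1, either way. A call with a gripper value outside its range is refused whole. The fingers move at their own pace and stop on an object; FORCE is the grip in N (left out, the last holds). Time passes only in rows, so rows that do not move let the fingers close. It gives the time, the measured TCP pose, the force and the opening at its end, in the units of the state.
- robot.state(): the state, without advancing time (a new reading comes with each control period).
- robot.camera(name): name is "scene" or "top"; returns a dict with "color" (480x640x3 uint8, blue, green, red), "fovy" (degrees; the focal length in pixels is half the picture's height over the tangent of half this angle, whatever the lens; pixels are square), "cx", "cy" (the principal point, pixels), "R" (3x3) and "t" (3): a world point X has camera coordinates R X + t. Camera axes: x right, y down, z forward; pixel columns grow to the right and rows downward; lengths in mm; the calibration is good to about 2 mm. A picture is of the moment at which its call begins. There is no depth.
- robot.close_job(): hands the job in, once; it reports no verdict.
The state is a dict: "time_s": time; "q": joint angles; "joint_vel": joint speeds; "joint_efforts": joint torques, N m; "position": TCP position; "tool_rot": TCP orientation; "contact_force": force on the tool from outside, world axes, zero at the start; "torque": the same for the moment, N m; "finger_gap": finger opening in mm.
Only numpy, scipy, OpenCV 4.12 (cv2) and the standard library are available. Lean on these libraries where they do the work, as an engineer would, in place of code of your own. Each camera call takes 0.05 s, during which the arm holds its last target.

## Task

Line the wooden punch case up with the lane on the green rack, then push it down the lane between the two polished brass rails until it sits fully home against the dark steel stop at the far end, and back away from it. Only push the case along with the fingers: never lift or tip it, and do not let the case or the robot touch either brass rail. Leave the oil bottle, the screw jar and the punch block standing where they are.

Things in the scene. Friction and masses are not known exactly. Their poses are not given: they have to be found in the camera images.
- case: Closed wooden case, 80 mm long (its x axis, along the lane), 96 mm wide (y), 60 mm tall, about 0.5 kg (varies 0.35 to 0.7), slides with friction. Origin: centre of its underside. z up; at the start its x axis points within 0.25 rad of the lane direction and its centre lies up to 25 mm to either side of the lane's middle line, on the open front part of the rack, short of the mouth.
- lane_mouth (a point): Point on the floor of the lane, midway between the near ends of the two rails. The floor is the top of a green plate 6 mm thick, 200 mm wide, fixed to the bench; the plate runs from 135 mm before the mouth (towards the robot) to 145 mm beyond it. x axis: along the lane, from mouth to stop; y to the left; z up. The lane is 112 mm wide between the rails, 8 mm more than the case on each side, and 125 mm long.
- lane_end (a point): Point on the floor of the lane at the middle of the stop's face, 125 mm beyond the mouth, same axes as lane_mouth. The stop is a fixed dark steel block 15 mm thick, 136 mm wide, 45 mm high above the floor; the case is home when its leading face meets it, i.e. when the case's origin is 40 mm short of this point.
- rail_left: Fixed brass rail on the left of the lane (+y of the lane), 125 mm long, 12 mm wide, 20 mm high above the lane floor (top 26 mm above the bench). Origin: centre of its underside, on the lane floor. Must not be touched. The case stands 40 mm higher than the rails, so fingers can push it above them.
- rail_right: The same rail on the right of the lane (-y of the lane).
- oil_bottle: Loose yellow bottle with red cap, 40 mm across, 85 mm tall, standing beside the rack. Origin: centre of its underside. Leave alone.
- screw_jar: Loose glass jar with steel lid, 48 mm across, 60 mm tall, standing beside the rack. Origin: centre of its underside. Leave alone.
- punch_block: Loose light wooden block 60 x 50 x 35 mm with six steel punches 8 mm across standing 40 mm out of its top, beside the rack. Origin: centre of its underside. Leave alone.

How it is judged (in metres and radians):
At the end, for the whole second after the job is handed in: The case rests on the lane floor between the rails, its leading face within 6 mm of the stop, turned under 0.15 rad from the lane, at rest and let go (x of case in the frame of lane_end between -0.046 and -0.036 m and y of case in the frame of lane_end between -0.009 and 0.009 m and z of case in the frame of lane_end below 0.004 m and angle between the x axis of case and the x axis of lane_end, either way round below 0.15 rad and linear speed of case below 0.01 m/s); the robot touches nothing.
It fails at once if a brass rail was touched (contact force between any of rail_left, rail_right and anything else above 0.2 N).
It fails at once if the case was lifted (over 10 mm) or tipped (over 0.2 rad) (z of case in the frame of lane_end above 0.01 m or angle between case's own z axis and vertical above 0.2 rad).
It fails at once if a bystander was moved over 15 mm or tipped (distance of any of oil_bottle, screw_jar, punch_block from where it was at the start of the episode above 0.015 m or angle between any of oil_bottle, screw_jar, punch_block's own z axis and vertical above 0.3 rad).
It also fails if it takes over 64 s, if anything falls off the work surface, if the arm or the gripper's body presses on something with over 40 N, if the wrist force passes 120 N, or if a joint passes its speed limit or range.

## Working session

There is one attempt and no reset: what is moved stays moved. The work goes in short steps, Python scripts to look and compute and a shell command to move; the robot and the scene stay as the last step left them, time stands still between calls to the robot, and variables do not carry over. Pictures are saved under pics/ and viewed, and the job is handed in when it is done.

```bash
mkdir -p pics; cat > look.py <<'E'
import sys,cv2
from workcell import robot
def snap(tag):
    out={}
    for n in ("scene","top"):
        c=robot.camera(n); cv2.imwrite(f"pics/{tag}_{n}.png",c["color"]); out[n]=c
    return out
E
python3 - <<'E'
from look import *
import numpy as np
o=snap("a")
for n,c in o.items(): print(n,c["fovy"],c["cx"],c["cy"],np.round(c["R"],4).tolist(),np.round(c["t"],1).tolist(), [k for k in c])
s=robot.state();print(s);print(robot.grip_point_offset)
E
```

```text
scene 54.94485749922795 317.9374566117746 238.3511509072989 [[0.5498, 0.8352, 0.0086], [0.6853, -0.4452, -0.5764], [-0.4776, 0.3229, -0.8171]] [-387.2, -338.0, 1221.3] ['color', 'fovy', 'cx', 'cy', 'R', 't']
top 42.45319697171214 319.4384244515129 231.8050013017426 [[-0.0122, -0.9997, -0.0199], [-0.995, 0.0141, -0.099], [0.0993, 0.0186, -0.9949]] [93.1, 590.2, 1219.9] ['color', 'fovy', 'cx', 'cy', 'R', 't']
{'time_s': 0.1, 'q': array([-1.43807944e+00,  3.59428044e-01,  1.51127830e+00, -3.62942732e-05,
        1.27254381e+00, -1.15115004e-01]), 'joint_vel': array([ 1.31407527e-03,  2.27690365e-04, -1.25730379e-03,  9.57660305e-04,
       -7.19389944e-04, -8.61662788e-05]), 'joint_efforts': array([ 1.53029476e-03, -5.16354239e+01, -2.71406400e+01,  6.76491880e-02,
        2.76203337e-02, -3.28886222e-05]), 'position': array([ 147.07060371, -581.06159394,  221.91408091]), 'tool_rot': array([ 0.43476542,  0.55839438, -0.43396149,  0.55754118]), 'contact_force': array([-0.85225211, -0.52275915, -1.0141964 ]), 'torque': array([-0.01372958,  0.02684864,  0.0003275 ]), 'finger_gap': 87.61289734208626}
18.700000000000003
```

View pics/a_top.png

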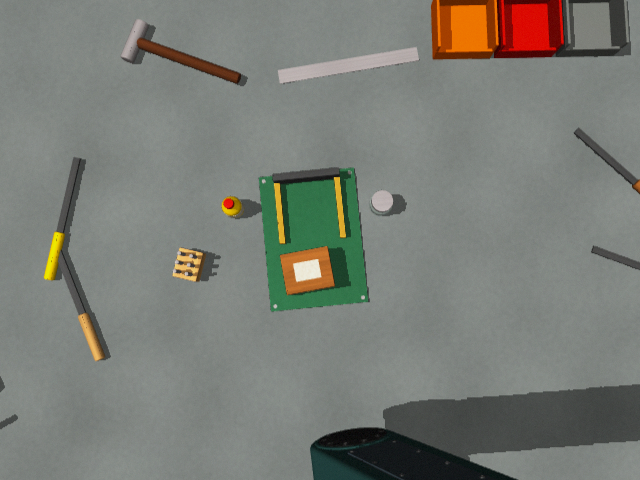

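View pics/a_scene.png

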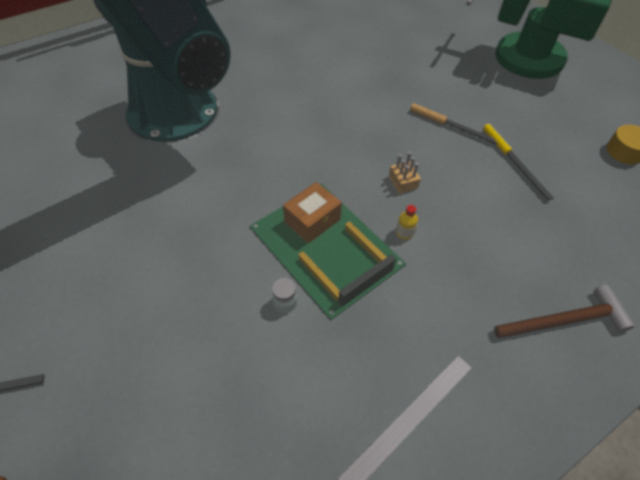

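The top view shows the green plate at about (260-368, 168-311), with the case at about (281-335, 247-295), slightly turned. The rails lie above it and the stop is at about y=175. I'll enlarge it.

```bash
python3 - <<'E'
import cv2
i=cv2.imread("pics/a_top.png")[160:320,215:415]
cv2.imwrite("pics/a_topc.png",cv2.resize(i,None,fx=4,fy=4,interpolation=cv2.INTER_CUBIC)[:600])
i=cv2.imread("pics/a_scene.png")[170:320,240:430]
cv2.imwrite("pics/a_scenec.png",cv2.resize(i,None,fx=4,fy=4,interpolation=cv2.INTER_CUBIC))
E
```

```text
(no output)
```

View pics/a_topc.png

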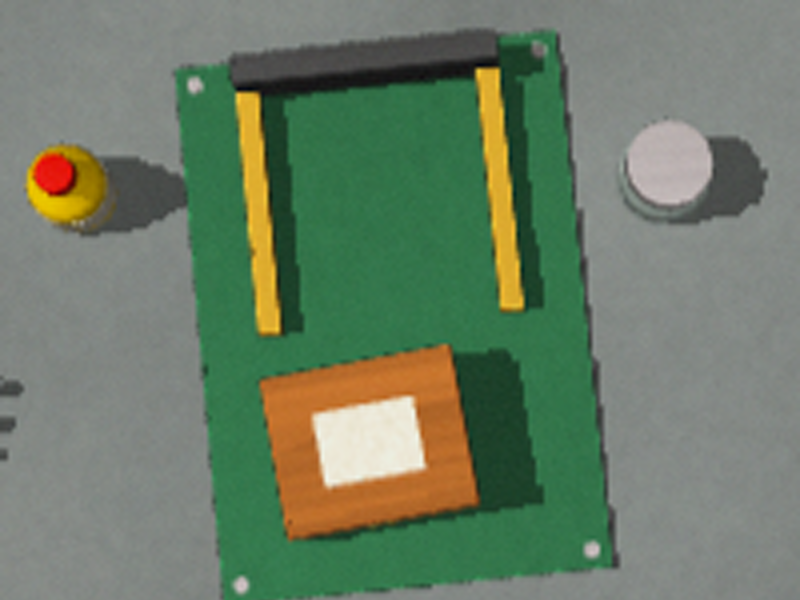

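View pics/a_scenec.png

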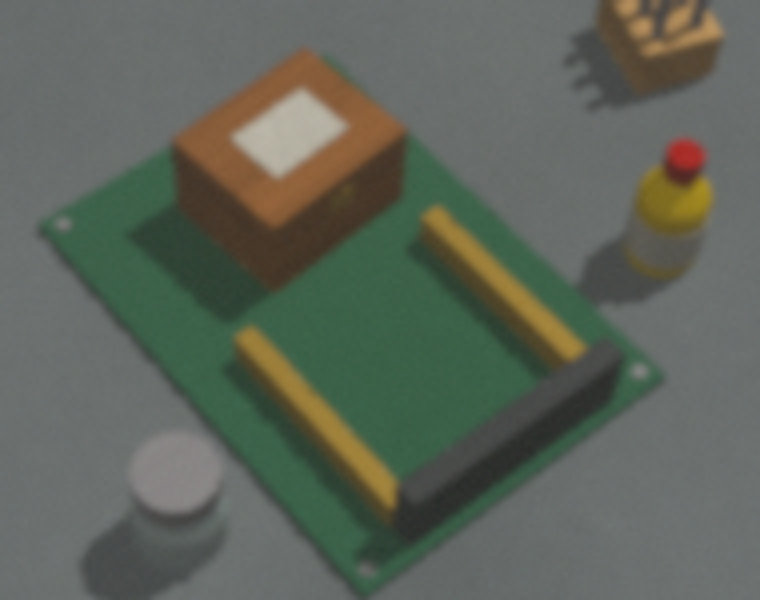

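```bash
cat > geo.py <<'E'
import numpy as np
def back(c,uv,z):
    uv=np.atleast_2d(uv).astype(float)
    f=240/np.tan(np.radians(c["fovy"]/2))
    d=np.c_[(uv[:,0]-c["cx"])/f,(uv[:,1]-c["cy"])/f,np.ones(len(uv))]@np.array(c["R"])
    o=-np.array(c["R"]).T@np.array(c["t"])
    return o+d*((z-o[2])/d[:,2])[:,None]
def crop(p,x0=215,y0=160,s=4): return np.array(p,float)/s+[x0,y0]-0.5+0.5/s
def quad(P): # corners FL,FR,BR,BL
    c=P.mean(0)[:2]; d=(P[0]+P[1]-P[2]-P[3])[:2]; return c,np.arctan2(d[1],d[0])
E
cat > m1.py <<'E'
from look import *; from geo import *
c=robot.camera("top")
pl=back(c,crop([(178,67),(556,30),(615,567),(225,600)]),6)
rl=back(c,crop([(237,93),(259,91),(281,332),(258,335)]),26)
rr=back(c,crop([(476,70),(499,68),(524,308),(501,311)]),26)
ca=back(c,crop([(261,380),(449,344),(479,504),(289,540)]),66)
n=np.linalg.norm
for nm,P in zip(("plate","rl","rr","case"),(pl,rl,rr,ca)):
    q,a=quad(P); print(nm,q.round(1),a.round(3),"W",n(P[0]-P[1]).round(1),n(P[2]-P[3]).round(1),"L",n(P[0]-P[3]).round(1),n(P[1]-P[2]).round(1))
print("cam height",-np.array(c["R"]).T@np.array(c["t"]))
E
python3 m1.py
```

```text
plate [581.4  99.4] 0.087 W 197.9 199.5 L 277.0 279.2
rl [632.2 166.8] 0.082 W 11.3 11.8 L 124.9 124.4
rr [642.5  43.7] 0.087 W 11.8 11.7 L 124.5 124.0
case [513.1 109.9] 0.169 W 93.8 94.1 L 79.3 79.5
cam height [ 467.28033442   62.05221694 1273.93040102]
```

```bash
cat > plan.py <<'E'
import sys; from workcell import robot; import numpy as np
from scipy.spatial.transform import Rotation as R
TH=0.086; M=np.array([575.1,99.8,6.])
L=np.array([[np.cos(TH),-np.sin(TH),0],[np.sin(TH),np.cos(TH),0],[0,0,1]])
def show(jaw_lane_deg=None,target_lane=None):
    s=robot.state(); r=R.from_quat(s["tool_rot"]); A=r.as_matrix(); p=np.array(s["position"])
    print("t",s["time_s"],"p",p.round(1),"lane",(L.T@(p-M)).round(1),"F_lane",(L.T@s["contact_force"]).round(1),"gap",round(s["finger_gap"],1),"q",np.round(s["q"],2))
    z=L.T@A[:,2]; print("jaw dir lane deg",np.degrees(np.arctan2(z[1],z[0])).round(2),"x axis",A[:,0].round(3),"y lane",(L.T@A[:,1]).round(3))
    if jaw_lane_deg is not None:
        a=np.radians(jaw_lane_deg)+TH; zz=np.array([np.cos(a),np.sin(a),0]); xx=np.array([0,0,-1.]); T=np.c_[xx,np.cross(zz,xx),zz]
        d=(r.inv()*R.from_matrix(T)).as_rotvec(degrees=True)/6; print("turn units",d.round(2))
        A=T
    if target_lane is not None:
        d=A.T@(M+L@np.array(target_lane,float)-p)/25; print("shift units (after turn)",d.round(2))
if __name__=="__main__":
    a=[eval(x) for x in sys.argv[1:]]; show(*a)
E
python3 plan.py 0 '[-62,110,200]'; python3 plan.py 180 '[-62,110,200]'
```

```text
t 0.15 p [ 147.1 -581.2  222. ] lane [-484.9 -641.7  216. ] F_lane [ 0.3 -0.2 -0.5] gap 87.7 q [-1.44  0.36  1.51 -0.    1.27 -0.12]
jaw dir lane deg -80.73 x axis [-0.     0.001 -1.   ] y lane [0.987 0.161 0.   ]
turn units [-1.345e+01 -1.000e-02 -1.000e-02]
shift units (after turn) [ 0.64 30.07 16.92]
t 0.15 p [ 147.1 -581.2  222. ] lane [-484.9 -641.7  216. ] F_lane [ 0.3 -0.2 -0.5] gap 87.7 q [-1.44  0.36  1.51 -0.    1.27 -0.12]
jaw dir lane deg -80.73 x axis [-0.     0.001 -1.   ] y lane [0.987 0.161 0.   ]
turn units [ 1.655e+01 -1.000e-02  1.000e-02]
shift units (after turn) [  0.64 -30.07 -16.92]
```

```bash
for i in 1 2; do python3 -m handwheel '[[-1,0,0,0,0,0,0],[-1,0,0,0,0,0,0],[-1,0,0,0,0,0,0],[-1,0,0,0,0,0,0],[-1,0,0,0,0,0,0]]'; done; python3 -m handwheel '[[-1,0,0,0,0,0,0],[-1,0,0,0,0,0,0],[-1,0,0,0,0,0,0],[-0.5,0,0,0,0,0,0]]'; python3 plan.py 0 '[-62,110,200]'
```

```text
time_s: 0.65
position: [146.9, -579.7, 220.1]
tool_rot: [0.271, 0.655, -0.267, 0.653]
contact_force: [-0.5, -0.2, 0.1]
finger_gap: 51.4
time_s: 1.15
position: [146.7, -578.2, 218.3]
tool_rot: [0.086, 0.703, -0.08, 0.701]
contact_force: [-0.0, 0.9, 0.1]
finger_gap: 43.5
time_s: 1.55
position: [146.5, -577.0, 216.9]
tool_rot: [-0.048, 0.705, 0.057, 0.705]
contact_force: [-0.7, -0.7, -0.8]
finger_gap: 44.0
t 1.55 p [ 146.5 -577.   216.9] lane [-485.1 -637.5  210.9] F_lane [-0.8 -0.6 -0.8] gap 44.0 q [-1.44  0.36  1.52  0.    1.27 -1.59]
jaw dir lane deg 3.64 x axis [-0.002  0.012 -1.   ] y lane [-0.063  0.998  0.012]
turn units [ 0.61 -0.   -0.12]
shift units (after turn) [ 0.43 29.9  16.92]
```

```bash
python3 -m handwheel '[[0.6,0,-0.12,0,1,1,0],[0,0,0,-0.02,1,1,0],[0,0,0,-0.02,1,1,0],[0,0,0,-0.02,1,1,0],[0,0,0,-0.02,1,1,0]]' >/dev/null; python3 -m handwheel '[[0,0,0,-0.02,1,1,0],[0,0,0,-0.02,1,1,0],[0,0,0,-0.02,1,1,0],[0,0,0,-0.02,1,1,0],[0,0,0,-0.02,1,1,0]]';python3 -m handwheel '[[0,0,0,-0.02,1,1,0],[0,0,0,-0.02,1,1,0],[0,0,0,-0.02,1,1,0],[0,0,0,-0.02,1,1,0],[0,0,0,-0.02,1,1,0]]';  python3 plan.py 0 '[-62,110,200]'
```

```text
time_s: 2.55
position: [376.8, -298.1, 218.9]
tool_rot: [-0.027, 0.707, 0.028, 0.706]
contact_force: [-0.1, -0.6, -0.1]
finger_gap: 44.1
time_s: 3.05
position: [494.9, -156.8, 220.8]
tool_rot: [-0.027, 0.707, 0.028, 0.706]
contact_force: [0.9, -0.1, 0.2]
finger_gap: 44.2
t 3.05 p [ 494.9 -156.8  220.8] lane [-101.9 -248.7  214.8] F_lane [ 0.9 -0.2  0.2] gap 44.2 q [-0.44  0.25  1.68 -0.    1.22 -0.52]
jaw dir lane deg -0.46 x axis [-0.003  0.001 -1.   ] y lane [0.008 1.    0.001]
turn units [-0.08 -0.02 -0.01]
shift units (after turn) [ 0.59 14.35  1.6 ]
```

```bash
python3 -m handwheel '[[-0.08,0,0,-0.02,1,0.1,0],[0,0,0,-0.02,1,0.1,0],[0,0,0,-0.02,1,0.1,0],[0,0,0,-0.02,1,0.1,0],[0,0,0,-0.02,1,0.1,0]]' >/dev/null; python3 -m handwheel '[[0,0,0,-0.02,1,0.1,0],[0,0,0,-0.02,1,0.1,0],[0,0,0,-0.02,1,0.1,0],[0,0,0,-0.02,1,0.1,0],[0,0,0,-0.02,1,0.1,0]]';python3 -m handwheel '[[0,0,0,0,1,0.1,0],[0,0,0,0,1,0.1,0],[0,0,0,0,1,0.1,0],[0,0,0,0,1,0.1,0]]';  python3 plan.py 0 '[-62,110,35]'
```

```text
time_s: 4.05
position: [499.0, 106.1, 224.2]
tool_rot: [-0.031, 0.708, 0.032, 0.705]
contact_force: [-0.6, -0.0, -0.1]
finger_gap: 44.1
time_s: 4.45
position: [498.8, 210.7, 223.6]
tool_rot: [-0.031, 0.709, 0.032, 0.704]
contact_force: [-0.4, -0.9, -0.4]
finger_gap: 43.8
t 4.45 p [498.8 210.7 223.6] lane [-66.5 117.1 217.6] F_lane [-0.5 -0.8 -0.4] gap 43.8 q [0.27 0.28 1.63 0.   1.24 0.18]
jaw dir lane deg 0.17 x axis [-0.006  0.001 -1.   ] y lane [-0.003  1.     0.001]
turn units [ 0.03 -0.06 -0.01]
shift units (after turn) [ 7.3  -0.28  0.18]
```

```bash
python3 -m handwheel '[[0,-0.06,0,1,0,0.2,0],[0,0,0,1,0,0,0],[0,0,0,1,0,0,0],[0,0,0,1,0,0,0],[0,0,0,1,0,0,0]]' >/dev/null; python3 -m handwheel '[[0,0,0,1,0,0,0],[0,0,0,1,0,0,0],[0,0,0,0.1,0,0,0],[0,0,0,0,0,0,0]]'; python3 plan.py 0 '[-62,90,32]'; python3 -c "
from look import *
snap('b')"
```

```text
time_s: 5.35
position: [504.6, 216.6, 40.2]
tool_rot: [-0.032, 0.705, 0.034, 0.707]
contact_force: [-0.9, 0.4, -0.5]
finger_gap: 43.9
t 5.35 p [504.6 216.6  40.2] lane [-60.2 122.5  34.2] F_lane [-0.8  0.5 -0.5] gap 43.9 q [0.28 0.52 1.8  0.   0.82 0.18]
jaw dir lane deg 0.5 x axis [ 0.002  0.003 -1.   ] y lane [-0.009  1.     0.003]
turn units [ 0.08  0.02 -0.03]
shift units (after turn) [ 0.09 -1.3  -0.07]
```

View pics/b_scene.png

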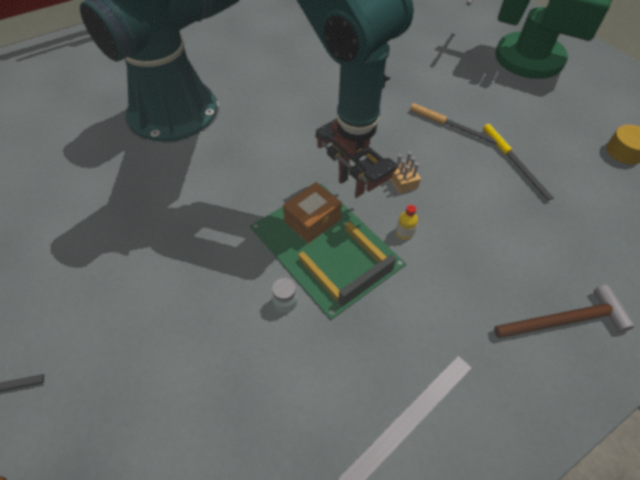

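View pics/b_top.png

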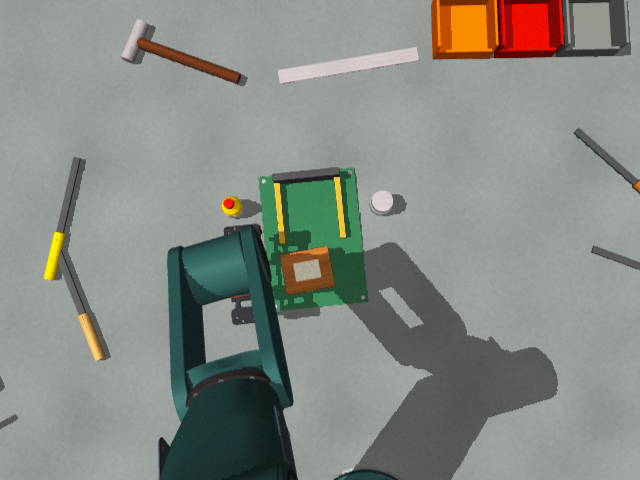

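The fingers are down beside the case's left face: the scene view shows them at about (350,180), clear of the punch block and the bottle. Next I'll approach slowly until contact.

```bash
python3 -m handwheel '[[0.08,0,0,0.05,-0.8,0,0],[0,0,0,0,-0.5,0,0],[0,0,0,0,-0.1,0,0]]'; python3 plan.py 0; python3 -m handwheel '[[0,0,0,0,-0.12,0,0],[0,0,0,0,-0.12,0,0],[0,0,0,0,-0.12,0,0]]'; python3 plan.py 0 '[-61,60,34]'
```

```text
time_s: 5.75
position: [511.3, 182.2, 43.4]
tool_rot: [-0.029, 0.703, 0.033, 0.71]
contact_force: [-0.4, -0.7, 0.5]
finger_gap: 44.0
t 5.75 p [511.3 182.2  43.4] lane [-56.5  87.6  37.4] F_lane [-0.5 -0.7  0.5] gap 44.0 q [0.21 0.5  1.82 0.   0.81 0.12]
jaw dir lane deg 0.08 x axis [ 0.01   0.005 -1.   ] y lane [-0.001  1.     0.004]
turn units [ 0.01  0.1  -0.04]
time_s: 6.05
position: [513.5, 173.2, 45.2]
tool_rot: [-0.029, 0.701, 0.033, 0.711]
contact_force: [-0.7, 0.6, 0.5]
finger_gap: 43.7
t 6.05 p [513.5 173.2  45.2] lane [-55.1  78.4  39.2] F_lane [-0.7  0.7  0.5] gap 43.7 q [0.2  0.5  1.82 0.01 0.81 0.11]
jaw dir lane deg 0.03 x axis [ 0.014  0.006 -1.   ] y lane [-0.001  1.     0.005]
turn units [ 0.01  0.14 -0.05]
shift units (after turn) [ 0.21 -0.74 -0.24]
```

```bash
python3 -m handwheel '[[0,0.14,-0.05,0.15,-0.1,-0.2,0],[0,0.03,-0.01,0.03,-0.1,-0.03,0],[0,0.03,-0.01,0.03,-0.1,-0.03,0],[0,0.03,-0.01,0.03,-0.1,-0.03,0]]'; python3 plan.py 0 '[-61,60,34]'
```

```text
time_s: 6.45
position: [511.2, 167.1, 40.9]
tool_rot: [-0.03, 0.707, 0.031, 0.706]
contact_force: [0.7, 6.5, 5.6]
finger_gap: 43.5
t 6.45 p [511.2 167.1  40.9] lane [-57.9  72.5  34.9] F_lane [1.2 6.4 5.6] gap 43.5 q [0.19 0.5  1.82 0.   0.82 0.1 ]
jaw dir lane deg 0.0 x axis [-0.002  0.002 -1.   ] y lane [-0.     1.     0.003]
turn units [ 0.   -0.02 -0.02]
shift units (after turn) [ 0.04 -0.5  -0.12]
```

```bash
python3 -m handwheel '[[0,0,0,0.03,-0.12,-0.05,0],[0,0,0,0.03,-0.12,-0.05,0],[0,0,0,0.03,-0.12,-0.05,0],[0,0,0,0.03,-0.12,-0.05,0]]'; python3 plan.py 0 '[-61,60,34]'
```

```text
time_s: 6.85
position: [512.8, 161.2, 40.3]
tool_rot: [-0.026, 0.704, 0.034, 0.709]
contact_force: [0.6, 8.7, 7.4]
finger_gap: 43.6
t 6.85 p [512.8 161.2  40.3] lane [-56.8  66.5  34.3] F_lane [1.4 8.6 7.4] gap 43.6 q [0.17 0.5  1.83 0.01 0.8  0.07]
jaw dir lane deg -0.05 x axis [ 0.008  0.011 -1.   ] y lane [0.001 1.    0.011]
turn units [-0.01  0.08 -0.1 ]
shift units (after turn) [ 0.01 -0.26 -0.17]
```

```bash
python3 -m handwheel '[[0,0.08,-0.1,0,-0.12,-0.06,0],[0,0.02,-0.03,0.01,-0.12,-0.05,0],[0,0.02,-0.03,0.01,-0.1,-0.05,0]]'; python3 plan.py 0 '[-61,58,34]'; python3 -c "
from look import *
snap('c')
i=cv2.imread('pics/c_top.png')[160:320,215:415]
cv2.imwrite('pics/c_topc.png',cv2.resize(i,None,fx=4,fy=4,interpolation=cv2.INTER_CUBIC)[:600])"
```

```text
time_s: 7.15
position: [511.5, 155.1, 40.4]
tool_rot: [-0.031, 0.707, 0.029, 0.706]
contact_force: [1.8, 4.5, 3.5]
finger_gap: 43.9
t 7.15 p [511.5 155.1  40.4] lane [-58.6  60.6  34.4] F_lane [2.2 4.3 3.5] gap 43.9 q [ 0.17  0.5   1.83 -0.    0.81  0.09]
jaw dir lane deg -0.06 x axis [-0.    -0.003 -1.   ] y lane [ 0.001  1.    -0.003]
turn units [-0.01 -0.01  0.03]
shift units (after turn) [ 0.02 -0.1  -0.09]
```

View pics/c_topc.png

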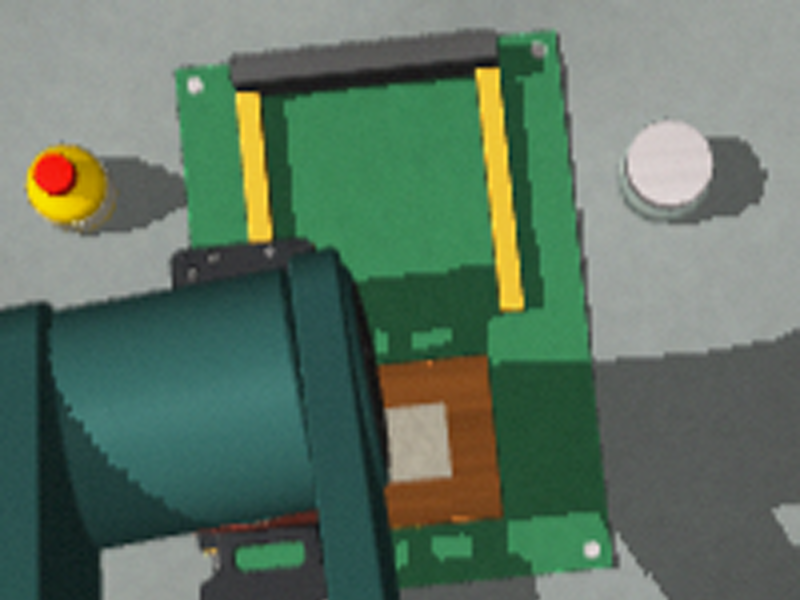

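```bash
cat > m2.py <<'E'
import sys; from look import *; from geo import *; from plan import L,M
c=robot.camera("top")
P=back(c,crop(eval(sys.argv[1])),66); print((((P-M)@L)[:,:2]).round(1).tolist())
E
python3 m2.py '[(488,356),(501,516),(391,526),(378,364)]'
```

```text
[[-24.9, -46.4], [-103.2, -44.9], [-102.7, 8.9], [-23.5, 7.6]]
```

The case's right edge is at crop (488,356)–(501,516), so it is about 1.5 mm left of the middle and turned by at most 0.025 rad. I'll nudge it 1.5 mm more, then back off and look again.

```bash
python3 -m handwheel '[[0,0,0,0.01,-0.08,-0.04,0],[0,0,0,0.01,-0.04,-0.04,0]]'; python3 plan.py 0; python3 -m handwheel '[[0,0,0,0,0.6,0,0],[0,0,0,0,1,0,0],[0,0,0,-0.4,1,-0.1,0],[0,0,0,-1,1,-0.3,0],[0,0,0,-1,0.5,-1,0]]';python3 plan.py 0 '[-180,0,130]'
```

```text
time_s: 7.5
position: [511.1, 153.3, 40.3]
tool_rot: [-0.031, 0.706, 0.029, 0.707]
contact_force: [1.3, 5.3, 2.7]
finger_gap: 43.7
t 7.5 p [511.1 153.3  40.3] lane [-59.2  58.8  34.3] F_lane [1.7 5.2 2.7] gap 43.7 q [ 0.16  0.5   1.83 -0.    0.8   0.08]
jaw dir lane deg -0.07 x axis [ 0.002 -0.002 -1.   ] y lane [ 0.001  1.    -0.002]
turn units [-0.01  0.02  0.02]
time_s: 8.0
position: [463.7, 254.2, 96.4]
tool_rot: [-0.032, 0.71, 0.025, 0.703]
contact_force: [0.4, 0.1, 0.9]
finger_gap: 44.2
t 8.0 p [463.7 254.2  96.4] lane [-97.8 163.4  90.4] F_lane [0.4 0.1 0.9] gap 44.2 q [ 0.37  0.42  1.79 -0.01  0.95  0.3 ]
jaw dir lane deg -0.31 x axis [-0.01  -0.009 -1.   ] y lane [ 0.005  1.    -0.008]
turn units [-0.05 -0.1   0.08]
shift units (after turn) [-1.58 -6.54 -3.29]
```

```bash
python3 -m handwheel '[[0,0,0,-1,0,-1,0],[0,0,0,-1,0,-0.5,0],[0,0,0,-0.3,-0.3,-0.3,0],[1,0,0,0,0,0,0],[1,0,0,0,0,0,0]]' >/dev/null; for i in 1 2; do python3 -m handwheel '[[1,0,0,0,0,0,0],[1,0,0,0,0,0,0],[1,0,0,0,0,0,0],[1,0,0,0,0,0,0],[1,0,0,0,0,0,0]]' >/dev/null; done; python3 -m handwheel '[[1,0,0,0,0,0,0],[1,0,0,0,0,0,0]]'; python3 plan.py -90 '[-145,0,120]'
```

```text
time_s: 9.7
position: [403.0, 234.4, 143.2]
tool_rot: [0.448, 0.534, -0.484, 0.529]
contact_force: [-0.2, 1.0, -0.7]
finger_gap: 44.0
t 9.7 p [403.  234.4 143.2] lane [-159.9  148.9  137.2] F_lane [-0.1  1.  -0.7] gap 44.0 q [ 0.39  0.29  1.85 -0.02  1.05  1.84]
jaw dir lane deg -87.44 x axis [-0.039 -0.034 -0.999] y lane [ 0.998  0.043 -0.043]
turn units [0.42 0.28 0.4 ]
shift units (after turn) [0.69 0.6  5.95]
```

```bash
python3 -c "
from look import *
snap('d')
i=cv2.imread('pics/d_top.png')[160:320,215:415]
cv2.imwrite('pics/d_topc.png',cv2.resize(i,None,fx=4,fy=4,interpolation=cv2.INTER_CUBIC)[:600])"
```

```text
(no output)
```

View pics/d_topc.png

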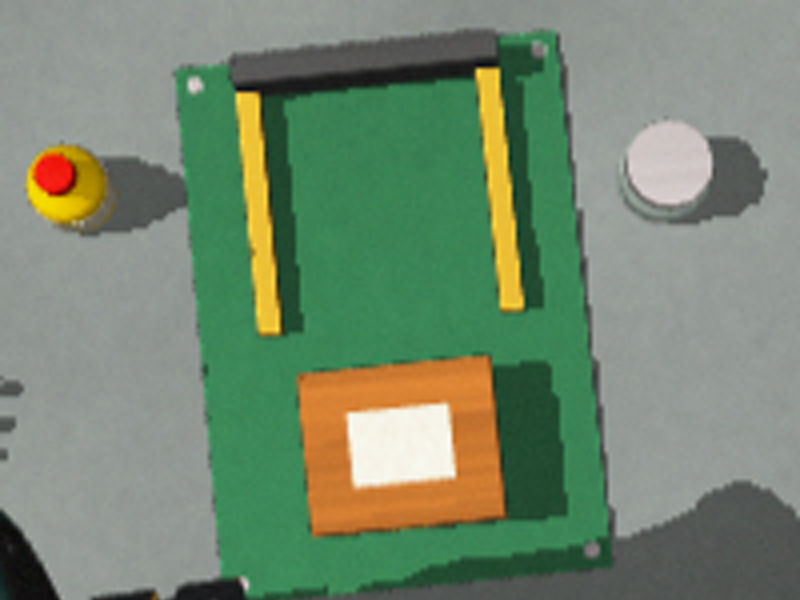

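Clear view: the case top corners are at crop (298,376), (490,355), (505,516) and (313,536).

```bash
python3 m2.py '[(298,376),(490,355),(505,516),(313,536)]'; python3 m1.py | head -3; python3 -c "
from look import *; from geo import *; from plan import L,M
P=back(robot.camera('top'),crop([(298,376),(490,355),(505,516),(313,536)]),66); c,a=quad(P); print((L.T@(np.r_[c,6]-M)).round(1),a-.086)"
```

```text
[[-25.4, 47.2], [-24.5, -47.5], [-103.3, -46.8], [-103.8, 47.2]]
plate [581.4  99.4] 0.087 W 197.9 199.5 L 277.0 279.2
rl [632.2 166.8] 0.082 W 11.3 11.8 L 124.9 124.4
rr [642.5  43.7] 0.087 W 11.8 11.7 L 124.5 124.0
[-64.3   0.    0. ] -0.004118146771858053
```

```bash
python3 -m handwheel '[[0.42,0.28,0.4,0,0.2,1,0.3],[0,0,0,0,0.1,1,0.3],[0,0,0,0,0.1,1,0.3],[0,0,0,0.3,0.1,1,0.3],[0,0,0,0.3,0,1,0.3]]'; python3 plan.py -90 '[-140,0,34]'
```

```text
time_s: 10.45
position: [431.3, 110.8, 129.3]
tool_rot: [0.474, 0.526, -0.47, 0.527]
contact_force: [0.8, 0.7, -0.3]
finger_gap: 57.3
t 10.45 p [431.3 110.8 129.3] lane [-142.4   23.3  123.3] F_lane [ 0.9  0.6 -0.3] gap 57.3 q [0.09 0.26 1.95 0.   0.93 1.55]
jaw dir lane deg -88.72 x axis [ 0.006  0.003 -1.   ] y lane [1.    0.022 0.006]
turn units [ 0.21 -0.02 -0.06]
shift units (after turn) [3.57 0.09 0.93]
```

```bash
python3 -m handwheel '[[0.2,0,-0.06,0.3,0,0.9,0.3],[0,0,0,0.8,0,0,0.3],[0,0,0,0.8,0,0,0.3],[0,0,0,0.8,0,0,0.3],[0,0,0,0.6,0,0,0.3]]'; python3 plan.py -90 '[-125,0,34]'
```

```text
time_s: 10.95
position: [436.9, 83.6, 45.4]
tool_rot: [0.478, 0.521, -0.475, 0.524]
contact_force: [-0.4, 1.1, 0.2]
finger_gap: 57.3
t 10.95 p [436.9  83.6  45.4] lane [-139.1   -4.2   39.4] F_lane [-0.3  1.1  0.2] gap 57.3 q [0.03 0.4  2.03 0.   0.71 1.51]
jaw dir lane deg -89.62 x axis [ 0.005  0.001 -1.   ] y lane [1.    0.007 0.005]
turn units [ 0.06 -0.   -0.05]
shift units (after turn) [ 0.22  0.56 -0.17]
```

```bash
python3 -m handwheel '[[0.06,0,-0.05,0.22,0.2,-0.17,0.3],[0,0,0,0,0.2,0,0.3],[0,0,0,0,0.1,0,0.3],[0,0,0,0,0.1,0,0.3]]'; python3 plan.py -90 '[-125,0,34]'
```

```text
time_s: 11.35
position: [452.0, 89.6, 38.9]
tool_rot: [0.476, 0.523, -0.478, 0.521]
contact_force: [-0.5, 0.3, -0.3]
finger_gap: 57.1
t 11.35 p [452.   89.6  38.9] lane [-123.5    0.4   32.9] F_lane [-0.5  0.3 -0.3] gap 57.1 q [0.05 0.43 1.99 0.   0.72 1.53]
jaw dir lane deg -89.77 x axis [-0.003  0.    -1.   ] y lane [ 1.     0.004 -0.003]
turn units [ 0.04 -0.    0.03]
shift units (after turn) [-0.04 -0.06  0.02]
```

```bash
python3 -m handwheel '[[0.04,0,0,0,0.12,0,0.3],[0,0,0,0,0.12,0,0.3],[0,0,0,0,0.12,0,0.3],[0,0,0,0,0.12,0,0.3]]'; python3 plan.py -90 '[-60,0,34]';python3 -m handwheel '[[0,0,0,0,0.12,0,0.3],[0,0,0,0,0.12,0,0.3],[0,0,0,0,0.12,0,0.3],[0,0,0,0,0.12,0,0.3]]'; python3 plan.py -90 '[-60,0,34]'
```

```text
time_s: 11.75
position: [462.6, 90.7, 40.0]
tool_rot: [0.476, 0.523, -0.48, 0.52]
contact_force: [-7.9, -0.5, 7.4]
finger_gap: 57.3
t 11.75 p [462.6  90.7  40. ] lane [-112.8    0.6   34. ] F_lane [-7.9  0.1  7.4] gap 57.3 q [ 0.05  0.44  1.97 -0.    0.74  1.53]
jaw dir lane deg -89.97 x axis [-0.006 -0.    -1.   ] y lane [ 1.     0.    -0.006]
turn units [ 0.   -0.    0.06]
shift units (after turn) [0.   2.11 0.02]
time_s: 12.15
position: [462.1, 90.9, 39.0]
tool_rot: [0.47, 0.528, -0.485, 0.514]
contact_force: [-7.0, -1.3, 6.0]
finger_gap: 57.0
t 12.15 p [462.1  90.9  39. ] lane [-113.3    0.8   33. ] F_lane [-7.1 -0.7  6. ] gap 57.0 q [ 0.05  0.45  1.95 -0.    0.77  1.53]
jaw dir lane deg -89.94 x axis [-0.029 -0.002 -1.   ] y lane [ 1.     0.001 -0.029]
turn units [ 0.01 -0.    0.28]
shift units (after turn) [-0.04  2.13  0.03]
```

```bash
python3 -m handwheel '[[0,0,0.3,-0.04,0.25,0,0.3],[0,0,0.08,-0.03,0.25,0,0.3]]'; python3 plan.py -90 '[-60,0,34]'
```

```text
time_s: 12.35
position: [471.1, 91.8, 39.8]
tool_rot: [0.479, 0.52, -0.476, 0.522]
contact_force: [-2.5, 0.4, -2.0]
finger_gap: 56.7
t 12.35 p [471.1  91.8  39.8] lane [-104.3    0.9   33.8] F_lane [-2.4  0.6 -2. ] gap 56.7 q [0.05 0.45 1.96 0.   0.73 1.53]
jaw dir lane deg -89.94 x axis [ 0.004  0.001 -1.   ] y lane [1.    0.001 0.004]
turn units [ 0.01 -0.01 -0.04]
shift units (after turn) [-0.01  1.77  0.04]
```

```bash
python3 -m handwheel '[[0,0,0.03,0,0.2,0.02,0.3],[0,0,0.04,0,0.2,0.02,0.3],[0,0,0.04,0,0.2,0,0.3]]'; python3 plan.py -90 '[-60,0,34]'; python3 -c "
from look import *
snap('e')
i=cv2.imread('pics/e_scene.png')[170:320,240:430]
cv2.imwrite('pics/e_scenec.png',cv2.resize(i,None,fx=4,fy=4,interpolation=cv2.INTER_CUBIC))
i=cv2.imread('pics/e_top.png')[160:320,215:415]
cv2.imwrite('pics/e_topc.png',cv2.resize(i,None,fx=4,fy=4,interpolation=cv2.INTER_CUBIC)[:600])"
```

```text
time_s: 12.65
position: [486.7, 92.1, 39.7]
tool_rot: [0.482, 0.518, -0.474, 0.525]
contact_force: [-2.7, -1.2, -2.3]
finger_gap: 57.1
t 12.65 p [486.7  92.1  39.7] lane [-88.7  -0.1  33.7] F_lane [-2.8 -1.  -2.3] gap 57.1 q [0.05 0.46 1.93 0.   0.74 1.53]
jaw dir lane deg -89.94 x axis [ 0.015  0.002 -1.   ] y lane [1.    0.001 0.015]
turn units [ 0.01 -0.01 -0.14]
shift units (after turn) [-0.01  1.15 -0.  ]
```

View pics/e_topc.png

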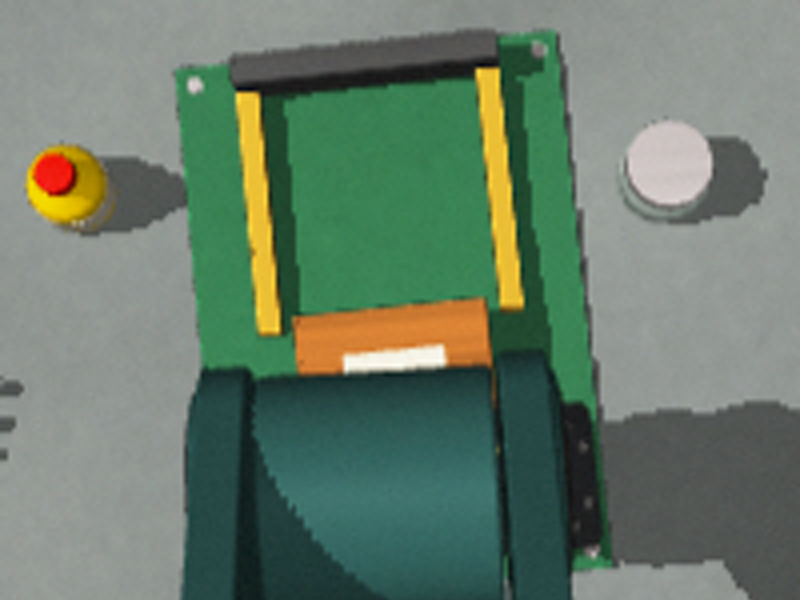

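View pics/e_scenec.png

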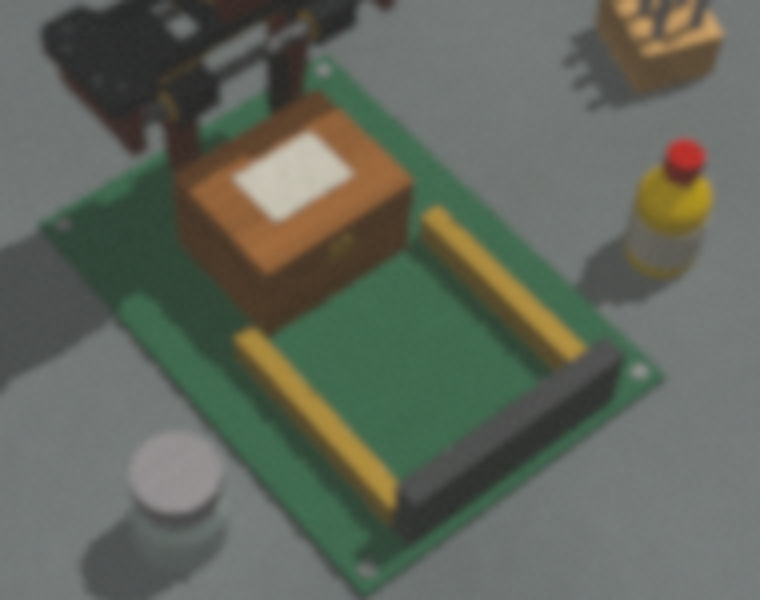

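```bash
python3 m2.py '[(295,318),(486,298)]'; python3 -c "
from look import *; from geo import *; from plan import L,M
c=robot.camera('scene')
f=lambda p,z:print(((back(c,crop(p,240,170,4),z)-M)@L)[:,:2].round(1).tolist())
f([(270,331)],6)   # case front right bottom
f([(265,274),(412,183)],66)
f([(237,333),(258,328),(421,213),(443,207)],26) # rail near ends
"
```

```text
[[3.1, 46.0], [3.6, -48.3]]
[[-1.3, -43.4]]
[[2.4, -48.5], [3.4, 44.9]]
[[-0.0, -65.2], [4.1, -54.9], [-0.9, 57.5], [3.2, 69.3]]
```

The front edge is at crop (295,318)–(486,298), which puts the leading face about 3.5 mm past the mouth and the case about 1–2 mm right of middle, square. I'll push on with a slight lateral drag to the left.

```bash
python3 -m handwheel '[[0,0,-0.1,0,0.2,-0.05,0.3],[0,0,0,0,0.2,-0.03,0.3],[0,0,0,0,0.2,-0.03,0.3]]'; python3 plan.py -90 '[34,0,34]'; python3 -m handwheel '[[0,0,0,0,0.2,-0.03,0.3],[0,0,0,0,0.2,-0.03,0.3]]'; python3 plan.py -90 '[34,0,34]'; python3 -c "
from look import *
snap('f')
i=cv2.imread('pics/f_scene.png')[170:320,240:430]
cv2.imwrite('pics/f_scenec.png',cv2.resize(i,None,fx=4,fy=4,interpolation=cv2.INTER_CUBIC))
i=cv2.imread('pics/f_top.png')[160:320,215:415]
cv2.imwrite('pics/f_topc.png',cv2.resize(i,None,fx=4,fy=4,interpolation=cv2.INTER_CUBIC)[:600])"
```

```text
time_s: 13.15
position: [498.6, 95.7, 40.0]
tool_rot: [0.477, 0.522, -0.478, 0.521]
contact_force: [-7.0, -2.1, 6.3]
finger_gap: 56.9
t 13.15 p [498.6  95.7  40. ] lane [-76.6   2.5  34. ] F_lane [-7.1 -1.5  6.3] gap 56.9 q [ 0.05  0.48  1.89 -0.    0.78  1.54]
jaw dir lane deg -89.93 x axis [-0.002 -0.    -1.   ] y lane [ 1.     0.001 -0.002]
turn units [ 0.01 -0.    0.02]
shift units (after turn) [-0.    4.42  0.1 ]
time_s: 13.35
position: [504.6, 97.6, 39.8]
tool_rot: [0.475, 0.524, -0.481, 0.519]
contact_force: [-7.4, -1.2, 6.3]
finger_gap: 57.3
t 13.35 p [504.6  97.6  39.8] lane [-70.5   3.9  33.8] F_lane [-7.5 -0.6  6.3] gap 57.3 q [ 0.06  0.49  1.87 -0.    0.8   1.54]
jaw dir lane deg -89.91 x axis [-0.011 -0.002 -1.   ] y lane [ 1.     0.002 -0.011]
turn units [0.02 0.01 0.1 ]
shift units (after turn) [-0.01  4.18  0.15]
```

View pics/f_topc.png

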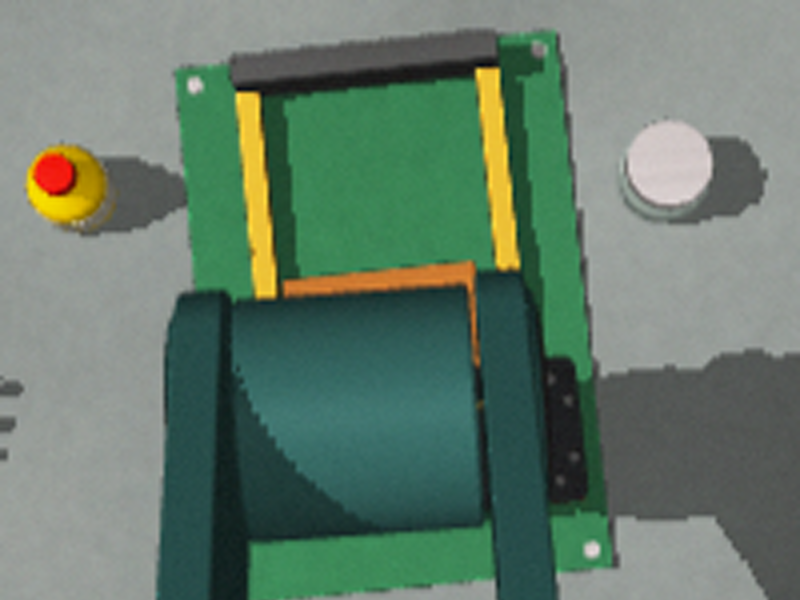

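View pics/f_scenec.png

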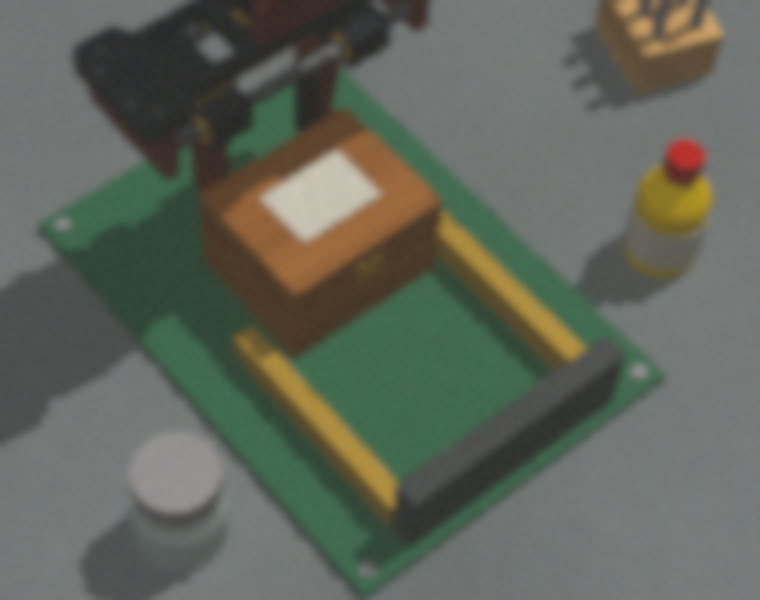

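```bash
cat > m3.py <<'E'
import sys; from look import *; from geo import *; from plan import L,M
c=robot.camera('scene')
for p,z in eval(sys.argv[1]): print(((back(c,crop([p],240,170,4),z)-M)@L)[0,:2].round(1).tolist())
E
python3 m2.py '[(284,282),(474,262)]'; python3 m3.py '[((293,352),6),((292,294),66),((441,205),66)]'
```

```text
[[21.4, 49.7], [21.8, -44.2]]
[16.3, -41.9]
[20.0, -45.4]
[23.2, 47.4]
```

```bash
python3 -m handwheel '[[0.02,0,0.1,0,0.25,0.05,0.3],[0,0,0.03,0,0.25,0.03,0.3],[0,0,0.03,0,0.25,0.02,0.3]]'; python3 plan.py -90 '[34,2,34]'; python3 -m handwheel '[[0,0,0.03,0,0.2,0.02,0.3],[0,0,0.03,0,0.2,0.01,0.3]]'; python3 plan.py -90 '[34,2,34]'; python3 -c "
from look import *
snap('g')
i=cv2.imread('pics/g_scene.png')[170:320,240:430]
cv2.imwrite('pics/g_scenec.png',cv2.resize(i,None,fx=4,fy=4,interpolation=cv2.INTER_CUBIC))
i=cv2.imread('pics/g_top.png')[160:320,215:415]
cv2.imwrite('pics/g_topc.png',cv2.resize(i,None,fx=4,fy=4,interpolation=cv2.INTER_CUBIC)[:600])"
```

```text
time_s: 13.85
position: [518.6, 97.5, 39.3]
tool_rot: [0.478, 0.522, -0.478, 0.52]
contact_force: [-7.9, -0.8, 7.4]
finger_gap: 57.2
t 13.85 p [518.6  97.5  39.3] lane [-56.5   2.6  33.3] F_lane [-7.9 -0.1  7.4] gap 57.2 q [0.05 0.5  1.85 0.   0.8  1.54]
jaw dir lane deg -90.02 x axis [-0.002  0.001 -1.   ] y lane [ 1.    -0.    -0.002]
turn units [-0.   -0.01  0.02]
shift units (after turn) [-0.03  3.62  0.02]
time_s: 14.05
position: [524.7, 97.7, 39.1]
tool_rot: [0.478, 0.522, -0.478, 0.52]
contact_force: [-9.0, -0.9, 6.9]
finger_gap: 56.8
t 14.05 p [524.7  97.7  39.1] lane [-50.4   2.3  33.1] F_lane [-9.  -0.1  6.9] gap 56.8 q [0.05 0.5  1.83 0.   0.81 1.54]
jaw dir lane deg -90.01 x axis [-0.003  0.001 -1.   ] y lane [ 1.    -0.    -0.003]
turn units [-0.   -0.02  0.03]
shift units (after turn) [-0.03  3.37  0.01]
```

View pics/g_topc.png

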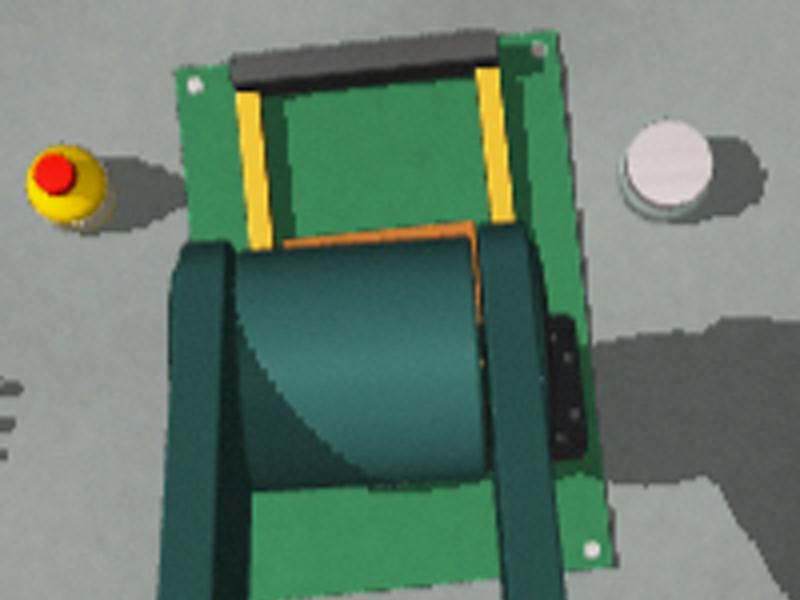

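View pics/g_scenec.png

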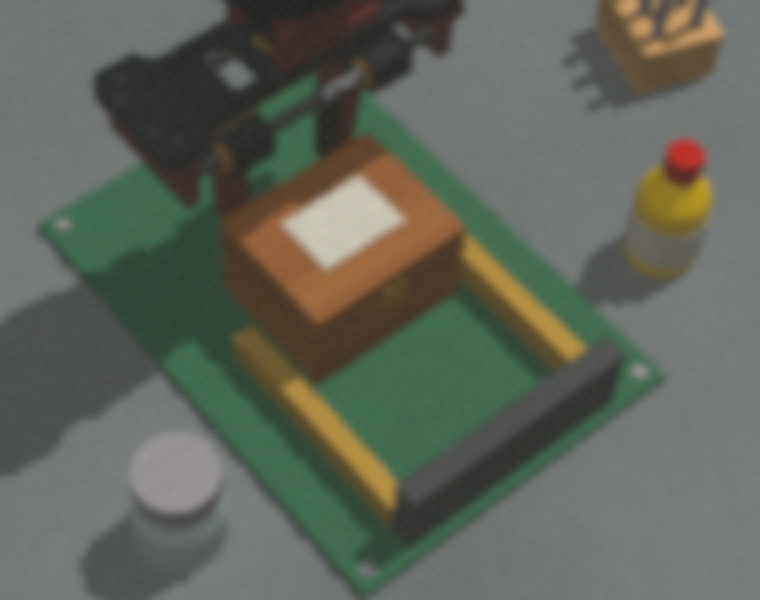

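```bash
python3 m2.py '[(283,242),(474,222)]'; python3 m3.py '[((316,380),6),((317,323),66),((464,232),66)]'
```

```text
[[41.1, 48.4], [41.5, -46.2]]
[36.9, -43.1]
[40.8, -46.4]
[43.1, 45.4]
```

Top and scene agree that the case is centred within about 1 mm and square. I'll push on straight.

```bash
python3 -m handwheel '[[0,0,0.04,-0.03,0.3,0,0.3],[0,0,0.03,-0.01,0.3,0,0.3],[0,0,0.03,0,0.3,0,0.3],[0,0,0.03,0,0.3,0,0.3]]'; python3 plan.py -90 '[34,2,34]'
```

```text
time_s: 14.65
position: [557.3, 100.5, 39.7]
tool_rot: [0.482, 0.518, -0.474, 0.524]
contact_force: [-2.5, 0.1, -1.8]
finger_gap: 57.4
t 14.65 p [557.3 100.5  39.7] lane [-17.6   2.2  33.7] F_lane [-2.5  0.3 -1.8] gap 57.4 q [0.06 0.53 1.77 0.   0.83 1.54]
jaw dir lane deg -90.02 x axis [ 0.014  0.003 -1.   ] y lane [ 1.    -0.     0.014]
turn units [-0.   -0.02 -0.13]
shift units (after turn) [-0.01  2.07  0.01]
```

```bash
python3 -m handwheel '[[0,0,-0.12,0,0.25,0,0.3],[0,0,0,0,0.25,0,0.3],[0,0,0,0,0.25,0,0.3],[0,0,0,0,0.2,0,0.3]]'; python3 plan.py -90 '[34,2,34]';  python3 -c "
from look import *
snap('h')
i=cv2.imread('pics/h_scene.png')[170:320,240:430]
cv2.imwrite('pics/h_scenec.png',cv2.resize(i,None,fx=4,fy=4,interpolation=cv2.INTER_CUBIC))
i=cv2.imread('pics/h_top.png')[160:320,215:415]
cv2.imwrite('pics/h_topc.png',cv2.resize(i,None,fx=4,fy=4,interpolation=cv2.INTER_CUBIC)[:600])"
```

```text
time_s: 15.05
position: [583.7, 102.7, 39.8]
tool_rot: [0.479, 0.521, -0.478, 0.521]
contact_force: [-2.4, 0.3, -1.1]
finger_gap: 57.3
t 15.05 p [583.7 102.7  39.8] lane [ 8.8  2.2 33.8] F_lane [-2.3  0.5 -1.1] gap 57.3 q [0.06 0.56 1.7  0.   0.88 1.54]
jaw dir lane deg -90.02 x axis [ 0.     0.002 -1.   ] y lane [ 1. -0.  0.]
turn units [-0.   -0.02 -0.  ]
shift units (after turn) [-0.01  1.01  0.01]
```

View pics/h_scenec.png

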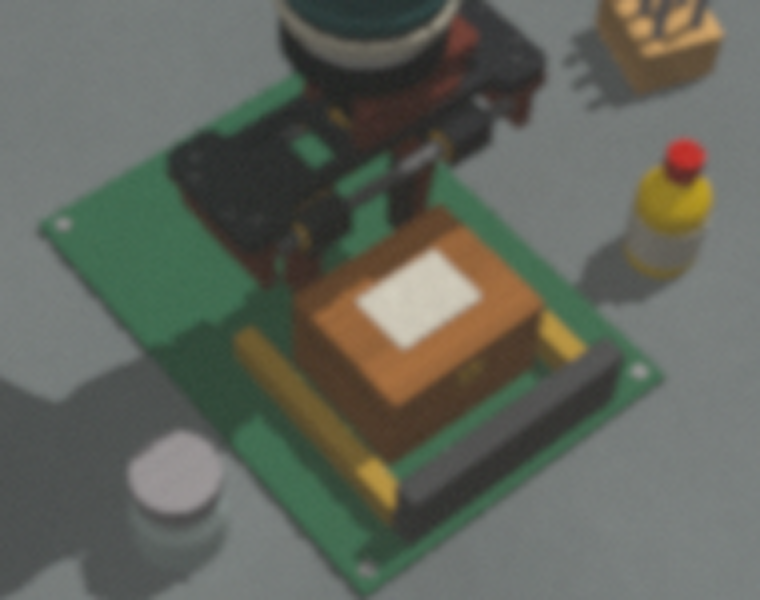

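View pics/h_topc.png

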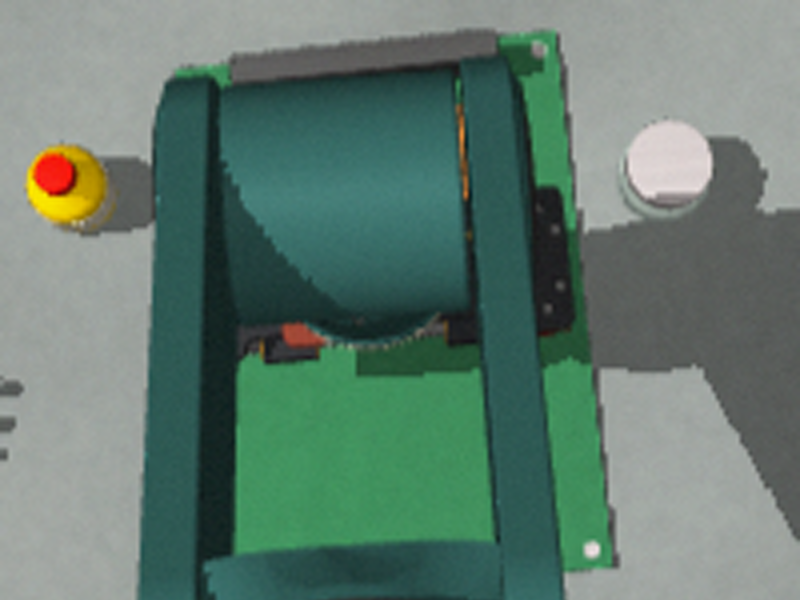

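```bash
python3 m3.py '[((393,458),6),((396,406),66),((543,306),66)]'; python3 -m handwheel '[[0,0,0,0,0.2,0,0.3],[0,0,0,0,0.2,0,0.3],[0,0,0,0,0.15,0,0.3]]'; python3 plan.py -90 '[34,2,34]'
```

```text
[96.1, -41.2]
[100.1, -46.2]
[100.5, 46.4]
time_s: 15.5
position: [595.1, 103.8, 40.1]
tool_rot: [0.478, 0.522, -0.479, 0.52]
contact_force: [-5.7, -0.6, 3.6]
finger_gap: 57.1
t 15.5 p [595.1 103.8  40.1] lane [20.2  2.2 34.1] F_lane [-5.8 -0.1  3.6] gap 57.1 q [0.06 0.57 1.67 0.   0.9  1.54]
jaw dir lane deg -90.01 x axis [-0.003  0.001 -1.   ] y lane [ 1.    -0.    -0.003]
turn units [-0.   -0.02  0.03]
shift units (after turn) [0.   0.55 0.01]
```

Centred and square (scene y -46 / +46), with about 14 mm to go.

```bash
python3 -m handwheel '[[0,0,0.03,0,0.2,0,0.3],[0,0,0.03,0,0.2,0,0.3]]'; python3 plan.py -90 '[34,2,34]'; python3 -m handwheel '[[0,0,0.03,0,0.2,0,0.3],[0,0,0.03,0,0.15,0,0.3]]'; python3 plan.py -90 '[34,2,34]'
```

```text
time_s: 15.7
position: [602.5, 104.5, 40.1]
tool_rot: [0.478, 0.522, -0.478, 0.52]
contact_force: [-6.4, -1.1, 2.9]
finger_gap: 57.0
t 15.7 p [602.5 104.5  40.1] lane [27.7  2.3 34.1] F_lane [-6.4 -0.5  2.9] gap 57.0 q [0.06 0.58 1.65 0.   0.91 1.54]
jaw dir lane deg -90.0 x axis [-0.002  0.001 -1.   ] y lane [ 1.    -0.    -0.002]
turn units [-0.   -0.02  0.02]
shift units (after turn) [0.   0.25 0.01]
time_s: 15.9
position: [608.4, 105.0, 40.0]
tool_rot: [0.478, 0.522, -0.478, 0.52]
contact_force: [-11.2, -2.4, 9.8]
finger_gap: 57.2
t 15.9 p [608.4 105.   40. ] lane [33.6  2.4 34. ] F_lane [-11.4  -1.4   9.8] gap 57.2 q [0.06 0.59 1.64 0.   0.92 1.54]
jaw dir lane deg -89.98 x axis [-0.002  0.001 -1.   ] y lane [ 1.     0.    -0.002]
turn units [ 0.   -0.01  0.02]
shift units (after turn) [-0.    0.02  0.01]
```

```bash
python3 -m handwheel '[[0,0,0.03,0,0.15,0,0.3],[0,0,0.03,0,0.15,0,0.3]]'; python3 plan.py -90;python3 -m handwheel '[[0,0,0.03,0,0.25,0,0.3],[0,0,0.03,0,0.25,0,0.3]]'; python3 plan.py -90
```

```text
time_s: 16.1
position: [608.2, 105.0, 39.7]
tool_rot: [0.475, 0.524, -0.48, 0.519]
contact_force: [-12.9, -1.7, 11.1]
finger_gap: 56.8
t 16.1 p [608.2 105.   39.7] lane [33.5  2.3 33.7] F_lane [-13.   -0.6  11.1] gap 56.8 q [0.06 0.59 1.63 0.   0.93 1.54]
jaw dir lane deg -89.94 x axis [-0.01  0.   -1.  ] y lane [ 1.     0.001 -0.01 ]
turn units [ 0.01 -0.01  0.1 ]
time_s: 16.3
position: [607.9, 105.1, 39.1]
tool_rot: [0.471, 0.528, -0.485, 0.514]
contact_force: [-17.2, -2.8, 14.5]
finger_gap: 56.6
t 16.3 p [607.9 105.1  39.1] lane [33.1  2.4 33.1] F_lane [-17.4  -1.3  14.5] gap 56.6 q [0.06 0.6  1.62 0.   0.95 1.54]
jaw dir lane deg -89.91 x axis [-0.028 -0.001 -1.   ] y lane [ 1.     0.002 -0.028]
turn units [ 0.02 -0.01  0.27]
```

The force rises to 17 N with no advance: it is against the stop, exactly where the geometry puts it. Next I'll back away.

```bash
python3 -m handwheel '[[0,0,0,0,-0.3,0,0.3],[0,0,0.2,0,-0.6,0,0.3],[0,0,0,0,-1,0,0.3],[0,0,0,-0.5,-1,0,0.3],[0,0,0,-1,-1,0,0.3]]';python3 -m handwheel '[[0,0,0,-1,-1,0,0.3],[0,0,0,-1,-1,0,0.3],[0,0,0,-1,-1,0,0.3],[0,0,0,-1,-1,0,0.3],[0,0,0,-1,-0.5,0,0.3]]'; python3 -m handwheel '[[0,0,0,0,0,0,0.3],[0,0,0,0,0,0,0.3]]'; python3 -c "
from look import *
snap('i')
i=cv2.imread('pics/i_scene.png')[170:320,240:430]
cv2.imwrite('pics/i_scenec.png',cv2.resize(i,None,fx=4,fy=4,interpolation=cv2.INTER_CUBIC))
i=cv2.imread('pics/i_top.png')[160:320,215:415]
cv2.imwrite('pics/i_topc.png',cv2.resize(i,None,fx=4,fy=4,interpolation=cv2.INTER_CUBIC)[:600])"
```

```text
time_s: 16.8
position: [516.4, 96.6, 77.3]
tool_rot: [0.48, 0.52, -0.476, 0.523]
contact_force: [-0.1, 0.4, -0.1]
finger_gap: 57.1
time_s: 17.3
position: [403.9, 86.5, 206.7]
tool_rot: [0.484, 0.516, -0.472, 0.526]
contact_force: [-0.5, 0.6, -0.2]
finger_gap: 57.1
time_s: 17.5
position: [407.1, 86.7, 210.7]
tool_rot: [0.487, 0.513, -0.469, 0.53]
contact_force: [0.6, 0.3, -0.4]
finger_gap: 57.4
```

View pics/i_topc.png

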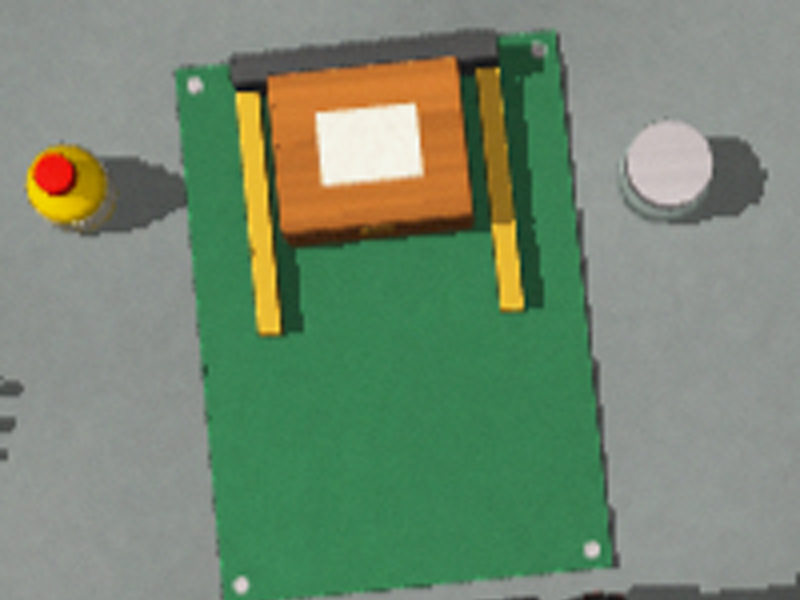

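View pics/i_scenec.png

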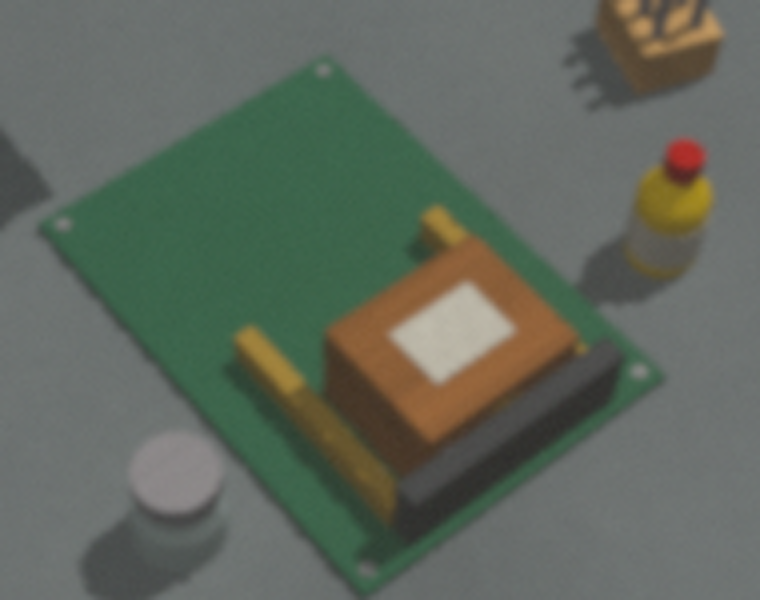

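```bash
python3 -c "
from look import *; from geo import *; from plan import L,M
P=back(robot.camera('top'),crop([(267,77),(457,56),(471,217),(282,236)]),66); c,a=quad(P); print((L.T@(np.r_[c,6]-M)).round(1)-[125,0,0],a-.086,((P-M)@L)[:,:2].round(1).tolist())"; python3 m3.py '[((430,445),66),((580,336),66),((328,335),66)]'; python3 plan.py
```

```text
[-40.7   1.5   0. ] -0.006731735940753963 [[124.0, 48.6], [124.9, -46.2], [44.2, -45.0], [44.1, 48.6]]
[125.9, -47.2]
[124.4, 48.6]
[49.5, -46.5]
t 17.7 p [406.1  86.6 209.2] lane [-169.5    1.4  203.2] F_lane [-0.4  0.4  0.5] gap 57.5 q [0.04 0.09 1.92 0.   1.1  1.53]
jaw dir lane deg -89.95 x axis [ 0.03   0.003 -1.   ] y lane [1.    0.001 0.03 ]
```

The case is home: x is -40.7 mm from lane_end, y is +1.5 mm and the turn is -0.007 rad. The robot is clear, so I'm handing in.

```bash
python3 -c "
from workcell import robot
print(robot.close_job())"
```

```text
the job is handed in; nothing more can be done
None
```

The case is home against the steel stop, the arm is backed off, and the job was handed in at about 18 s. No verdict was reported.

**What I did:** I pushed the case sideways with two fingers on its left face until it was square and centred on the lane. I then pushed it from behind, with the fingertips about 14 mm above the rails. It stopped advancing at the stop, with the push force rising to about 17 N.

**Last checks:**

| Check | Measured | Allowed |
|---|---|---|
| Case x from lane_end | -40.7 mm | -46 to -36 mm |
| Case y from lane_end | +1.5 mm | ±9 mm |
| Turn from the lane | -0.007 rad | 0.15 rad |

- **Camera agreement:** At the end the scene camera agreed to within about 2 mm on the case's front corners. Its reading of the rear right corner was about 5 mm off in x. Midway, the two cameras differed by 1–2 mm on where the case sat across the lane.
- **Clearance:** The robot reads no contact force. The bottle and the jar look unmoved in both pictures, and the punch block in the scene picture. I saw no sign of touching a rail, but that rests on the pictures and my position estimates, because rail contact is not measured directly.

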